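Reset the check weights for the return run

TASK

The four steel check weights stand on the wooden rack in the order of the weighing run just done. For the return run of the balance check, move them to the four seats of the grey metal rack in reverse order: the weight at the left end of the wooden rack (seen from the robot) goes to the right end of the grey metal one, the second from the left to the second from the right, and so on. Set each down gently and upright in the middle of its seat, and never drop one or tip one over.

Things in the scene. Friction and masses are not known exactly. Their poses are not given: they have to be found in the camera images.
- weight_a: the largest of four plain steel check weights: an upright cylinder 40 mm in diameter and 44 mm high, with a small button of 26 mm diameter on a short neck on top (54 mm high in all). Grip it from above round the cylinder. Origin: centre of its underside; z up. Under 0.55 kg. At the start it stands on one of the four seats of the wooden rack
- seat_a: the round black rubber seat (50 mm across, 4 mm high, fixed on the wooden rack, no rim) on which the largest weight stands at the start; it stays there and so shows which place in the row that weight had. Origin: centre of its underside, 8 mm above the desk; its top is 12 mm above the desk
- weight_b: the second largest of four plain steel check weights: an upright cylinder 34 mm in diameter and 40 mm high, with a small button of 22 mm diameter on a short neck on top (50 mm high in all). Grip it from above round the cylinder. Origin: centre of its underside; z up. Under 0.55 kg. At the start it stands on one of the four seats of the wooden rack
- seat_b: the round black rubber seat (50 mm across, 4 mm high, fixed on the wooden rack, no rim) on which the second largest weight stands at the start; it stays there and so shows which place in the row that weight had. Origin: centre of its underside, 8 mm above the desk; its top is 12 mm above the desk
- weight_c: the second smallest of four plain steel check weights: an upright cylinder 28 mm in diameter and 36 mm high, with a small button of 18 mm diameter on a short neck on top (46 mm high in all). Grip it from above round the cylinder. Origin: centre of its underside; z up. Under 0.55 kg. At the start it stands on one of the four seats of the wooden rack
- seat_c: the round black rubber seat (50 mm across, 4 mm high, fixed on the wooden rack, no rim) on which the second smallest weight stands at the start; it stays there and so shows which place in the row that weight had. Origin: centre of its underside, 8 mm above the desk; its top is 12 mm above the desk
- weight_d: the smallest of four plain steel check weights: an upright cylinder 22 mm in diameter and 32 mm high, with a small button of 14 mm diameter on a short neck on top (42 mm high in all). Grip it from above round the cylinder. Origin: centre of its underside; z up. Under 0.55 kg. At the start it stands on one of the four seats of the wooden rack
- seat_d: the round black rubber seat (50 mm across, 4 mm high, fixed on the wooden rack, no rim) on which the smallest weight stands at the start; it stays there and so shows which place in the row that weight had. Origin: centre of its underside, 8 mm above the desk; its top is 12 mm above the desk
- first_rack: wooden board, 60 x 265 mm, top 8 mm above the desk, fixed; carries the four weights at the start in one row, in any order, on seats at y = -97.5, -32.5, 32.5 and 97.5 mm. Origin: centre of its underside on the desk; y along the row to the robot's left, x across the row away from the robot (turned by at most 0.18 rad from the world's axes).
- second_rack: grey-painted metal board of the same size, fixed, either nearer the robot or farther than the wooden one; four empty round black rubber seats (50 mm across, no rim) fixed on it at x = 0, y = -97.5, -32.5, 32.5 and 97.5 mm, their tops 12 mm above the desk. Origin: centre of its underside on the desk; y along the row to the robot's left, x across the row away from the robot (turned by at most 0.18 rad from the world's axes).
There are look-alikes about, which are no part of the job. What is shaped like the weight_a but pink is not meant.

How it is judged:
By the outcome, as a careful person would: the job done as asked, in the order asked, and still so for the second after the job is handed in, with the robot touching nothing.
It also fails if it takes over 93 s, if anything falls off the work surface, if the arm or the gripper's body presses on something with over 40 N, if the wrist force passes 120 N, or if a joint passes its speed limit or range.

ROBOT

A 7-joint arm with a two-finger parallel gripper is mounted at the origin on a cart in front of the work surface, level with it; the furniture and walls round the work are solid. World frame = base frame: x ahead of the robot, y to its left, z up, the work surface at z = 0. Lengths are in m, angles in rad, forces in N, time in s.
With the tool pointing down it reaches from about 0.4 to 0.85 m from the base axis. Payload 10.4 kg.
Tool frame: the origin (TCP) lies midway between the tips of the shut fingers; the grasp point (between the pads) lies 19 mm behind it; z points along the fingers, y is the line along which they close (so a half turn about z gives the same grasp; the last joint's range is limited). The gripper opens to 87 mm and grips with 3 to 60 N. Pads are 19 mm wide; open, the fingers measure 117 mm over their backs; the gripper's body (75 mm by 190 mm) begins 51 mm behind the grasp point.
Start: joints at [1.145, 0.332, -0.065, 1.46, 0.022, 1.35, -0.088], TCP at [0.245, -0.575, 0.223] pointing down, gripper open.
Joint ranges: [-2.6, 2.6], [-0.5, 2.12], [-1.47, 1.34], [0.16, 2.42], [-1.27, 4.41], [0.06, 2.06], [-2.6, 2.6]. Speed limits (rad/s): [2.22, 2.22, 2.79, 2.79, 3.14, 3.14, 3.14].

INTERFACE

Orientations are given as a unit quaternion [x, y, z, w].
In Python, from bench import r gives the robot as it stands.
- The arm moves only by the tool apply_moves, never from a script. Its argument "steps" is a list of rows, each a list of 7 numbers: the turn, a rotation vector about the tool's x, y, z in rad, then the shift along the tool's x, y, z in mm, then the opening, from -1 (shut) to 1 (fully open). In form: [[ax, ay, az, x, y, z, claw], ...]. A call has 1 to 20 rows; each row is the pose to reach, as a shift and turn from the pose commanded when the call began, along the tool's axes at that moment; what a row does not reach only later rows make up. A row lasts 1/12 s, in which the tool goes at most 41.7 mm and 7.16 degrees, less where a joint would pass 70% of its speed; a pose out of reach is approached as far as the arm can. A call with a gripper value outside its range is refused whole. The fingers move at their own pace and stop on an object; "force" is the grip in N (left out, the last holds). Time passes only in rows, so rows that repeat a pose let the fingers close. It gives the time, the measured TCP pose, the force, the opening and the grip force at its end, in the units of the state.
- r.read_state(): the state, without advancing time (a new reading comes with each control period).
- r.camera(name): name is "scene" or "side" or "wrist"; returns a dict with "pixels" (400x640x3 uint8, red, green, blue), "z_map" (400x640 float32, m along the optical axis (not along the pixel's ray), 0 where there is no reading), "fovy" (degrees; the focal length in pixels is half the picture's height over the tangent of half this angle, whatever the lens; pixels are square), "cx", "cy" (the principal point, pixels), "position" and "orientation" of the camera in the world. Camera axes: x right, y down, z forward; pixel columns grow to the right and rows downward; lengths in m; the calibration is good to about 2 mm. A picture is of the moment at which its call begins.
- r.close_job(): hands the job in; it is judged then, once.
The state is a dict: "time": time; "joint_positions": joint angles; "joint_vel": joint speeds; "joint_torque": joint torques, N m; "ee_pos": TCP position; "eef_rot": TCP orientation; "ft_force": force on the tool from outside, world axes, zero at the start; "torque": the same for the moment, N m; "width": finger opening in m; "grip_force": force on a finger pad.
Only numpy, scipy, OpenCV 4.12 (cv2) and the standard library are available. Lean on these libraries where they do the work, as an engineer would, in place of code of your own. Each camera call takes 0.05 s, during which the arm holds its last target. There are 200 camera calls.

## Working session

There is one attempt and no reset: what is moved stays moved. The work goes in short steps, Python scripts to look and compute and a tool call to move; the robot and the scene stay as the last step left them, time stands still between calls to the robot, and variables do not carry over. Pictures are saved under pics/ and viewed, at most 14 in all, crops included, and the job is handed in when it is done.

Besides the shell and the picture viewer there is one more tool, called after "Emit:" as name(argument=value, ...), one argument or row to a line, values as JSON. apply_moves: Moves the arm, as the interface text tells. Its arguments: {"type":"object","properties":{"steps":{"type":"array","items":{"type":"array","items":{"type":"number"}}},"force":{"type":"number"}},"required":["steps"]}

```bash
mkdir -p pics; cat > h.py <<'E'
import numpy as np, cv2
from scipy.spatial.transform import Rotation as R
from bench import r
def snap(name,fn):
    c=r.camera(name); cv2.imwrite(f'pics/{fn}.png',c['pixels'][:,:,::-1]); np.save(f'{fn}.npy',c,allow_pickle=True); return c
def load(fn): return np.load(f'{fn}.npy',allow_pickle=True).item()
def world(c,u,v,z=None):
    f=200/np.tan(np.radians(c['fovy'])/2)
    u=np.asarray(u,float);v=np.asarray(v,float)
    d=np.stack([(u-c['cx'])/f,(v-c['cy'])/f,np.ones_like(u)],-1)
    Rm=R.from_quat(c['orientation']).as_matrix(); p=np.array(c['position'])
    if z is None:
        return p+(d*c['z_map'][v.astype(int),u.astype(int)][...,None])@Rm.T
    w=d@Rm.T; return p+w*((z-p[2])/w[...,2])[...,None]
E
python3 - <<'E'
from h import *
for n in ('scene','side','wrist'):
    c=snap(n,n+'0'); print(n,c['position'],c['orientation'],c['fovy'],c['cx'],c['cy'])
s=r.read_state(); print(s)
E
```

```text
scene [-0.03249855 -0.51147957  0.47876936] [ 0.78669664 -0.35995778  0.2127295  -0.45418604] 52.45000896810228 323.26257128535286 197.6859764611922
side [1.32026022 0.10535347 0.55642319] [ 0.5623426   0.68070972 -0.3608588  -0.30030984] 43.92751308148223 318.3419456408225 206.1032602099761
wrist [ 0.30784257 -0.5488197   0.38375702] [ 0.827504   -0.5470476  -0.07044083  0.10494834] 60.58057972747001 317.1999398731792 200.61259899020297
{'time': 0.15, 'joint_positions': array([ 1.14539344,  0.33270096, -0.06472082,  1.46072363,  0.02158622,
        1.34989328, -0.08849309]), 'joint_vel': array([-0.00049852, -0.00228769, -0.00119799, -0.0046499 , -0.00125143,
        0.00034876, -0.00155087]), 'joint_torque': array([ 1.31197761e-03, -6.23633909e+01,  2.50738312e-02, -3.90144968e+01,
       -6.12116139e-02,  3.71599768e-02,  1.37839211e-04]), 'ee_pos': array([ 0.24490523, -0.57471338,  0.22196466]), 'eef_rot': array([ 9.79783064e-01,  2.00062193e-01, -1.14545465e-04, -5.02432514e-04]), 'ft_force': array([-0.53978823, -0.1677773 ,  0.50591374]), 'torque': array([-0.01389565, -0.0018978 ,  0.01322507]), 'grip_force': 0.0, 'width': 0.0868447155076171}
```

View pics/scene0.png

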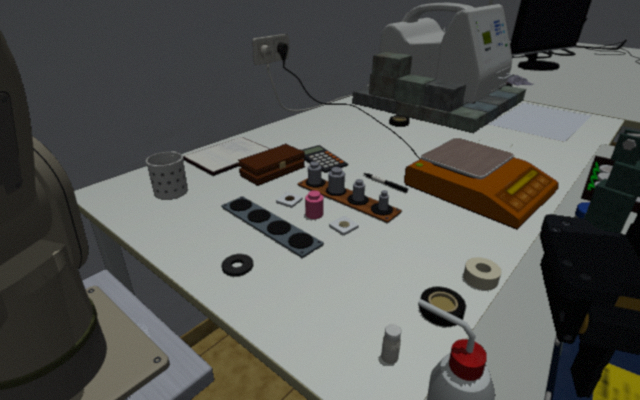

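View pics/side0.png

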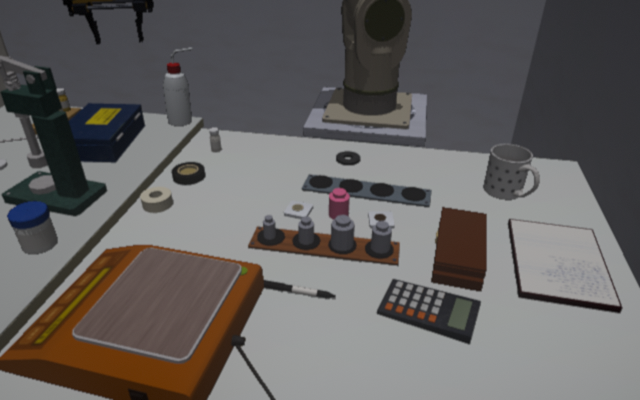

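```bash
python3 - <<'E'
import cv2,numpy as np
a=cv2.imread('pics/scene0.png')[140:260,210:410]; b=cv2.imread('pics/side0.png')[165:275,240:440]
cv2.imwrite('pics/cropA.png',cv2.resize(a,None,fx=4,fy=4,interpolation=cv2.INTER_CUBIC))
cv2.imwrite('pics/cropB.png',cv2.resize(b,None,fx=4,fy=4,interpolation=cv2.INTER_CUBIC))
E
```

```text
(no output)
```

View pics/cropA.png

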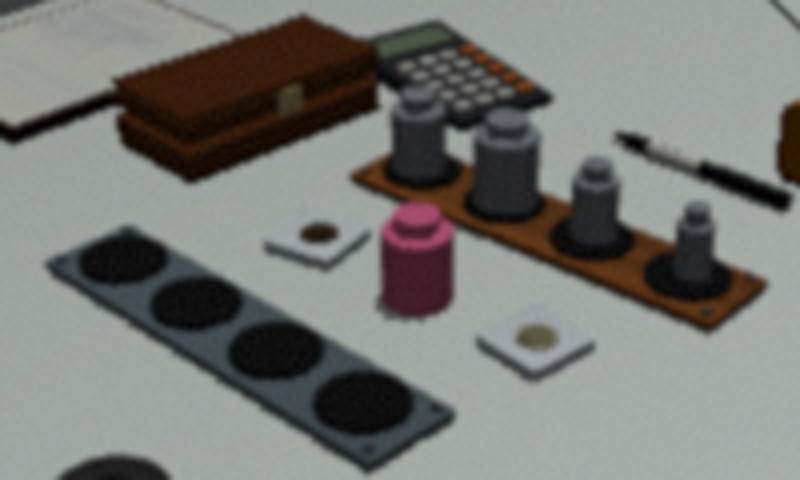

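View pics/cropB.png

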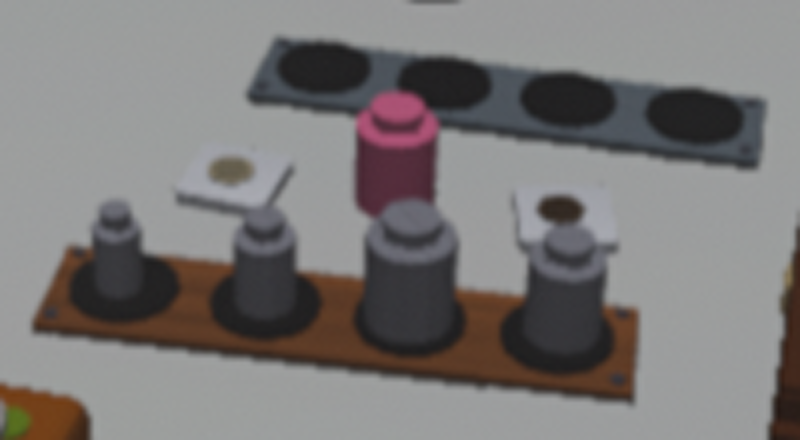

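```bash
python3 - <<'E'
from h import *
A,B=load('scene0'),load('side0')
sc=dict(g1=(124,258),g2=(196,302),g3=(276,350),g4=(363,402),b=(419,95),a=(506,120),c=(598,167),d=(698,211),pink=(418,214))
sd=dict(g4=(324,67),g3=(445,83),g2=(568,99),g1=(695,116),d=(115,210),c=(265,217),a=(410,213),b=(569,238),pink=(398,105))
Z=dict(a=.066,b=.062,c=.058,d=.054,pink=.054)
G={}
for k in sc:
    z=Z.get(k,.012); f=lambda p,o:((p[0]+.5)/4-.5+o[0],(p[1]+.5)/4-.5+o[1])
    p=world(A,*f(sc[k],(210,140)),z);q=world(B,*f(sd[k],(240,165)),z)
    G[k]=(p+q)/2; print(k,(p*1e3).round(1),(q*1e3).round(1))
    print('   depth z',world(A,*f(sc[k],(210,140)))[2].round(4),world(B,*f(sd[k],(240,165)))[2].round(4))
g=np.array([G[f'g{i}'] for i in (1,2,3,4)]);print(np.diff(g,axis=0).round(4), 'pitch',np.linalg.norm(g[3]-g[0])/3)
E
```

```text
g1 [444.4 136.3  12. ] [445.2 137.8  12. ]
   depth z 0.0131 0.0125
g2 [440.1  71.1  12. ] [441.2  72.8  12. ]
   depth z 0.015 0.0112
g3 [436.3   5.6  12. ] [437.8   8.2  12. ]
   depth z 0.014 0.0123
g4 [432.6 -59.1  12. ] [434.1 -56.9  12. ]
   depth z 0.0121 0.0119
b [635.3  84.4  62. ] [632.9  85.4  62. ]
   depth z 0.062 0.0631
a [636.8  17.9  66. ] [633.3  17.3  66. ]
   depth z 0.0668 0.0666
c [637.  -48.6  58. ] [637.1 -45.3  58. ]
   depth z 0.0606 0.0578
d [ 637.5 -115.2   54. ] [ 639.  -112.1   54. ]
   depth z 0.0539 0.0556
pink [535.1  -4.   54. ] [529.9  -3.5  54. ]
   depth z 0.056 0.0531
[[-0.0041 -0.0651  0.    ]
 [-0.0036 -0.065   0.    ]
 [-0.0037 -0.0649 -0.    ]] pitch 0.06511479287037744
```

```bash
python3 - <<'E'
from h import *
vv,uu=np.mgrid[0:400:2,0:640:2]
P=[]
for n in('scene0','side0'):
    c=load(n);p=world(c,uu.ravel(),vv.ravel());P.append(p[(c['z_map'][vv,uu].ravel()>0)])
P=np.vstack(P)
H=np.zeros((12,18))
for x,y,z in P:
    i=int((x-.2)//.05);j=int((.45-y)//.06)
    if 0<=i<12 and 0<=j<18: H[i,j]=max(H[i,j],z)
print('cols y',[round(.45-.06*j-.03,2) for j in range(18)])
for i in range(12): print(round(.225+.05*i,3),(H[i]*1e3).astype(int))
s=r.read_state()
T=R.from_quat(s['eef_rot']).as_matrix();print(T.round(3),s['ee_pos'])
ps=np.radians(90);D=np.array([[0,1,0],[1,0,0],[0,0,-1.]])
print('rotvec',R.from_matrix(T.T@D).as_rotvec())
for t in ([.637,-.114,.2],[.438,.02,.2],[.634,.085,.2]):print(t,(T.T@(np.array(t)-s['ee_pos'])*1e3).round(1))
E
```

```text
cols y [0.42, 0.36, 0.3, 0.24, 0.18, 0.12, 0.06, 0.0, -0.06, -0.12, -0.18, -0.24, -0.3, -0.36, -0.42, -0.48, -0.54, -0.6]
0.225 [  3   3   3   2   3   3   3   3   3   3   3   3   3   3 217 336 352 311]
0.275 [  2   3   3   3   3   3   3  12  11   3   3   3   3   3 179 334 321 323]
0.325 [  3  91  91   3   3   3   3  11  11   3   3   3  56  57  33  33  91 326]
0.375 [ 2 92 92  3  3  4  3  3  3  2  3  3  4  3 33 33 91 91]
0.425 [ 2 92 93  3 15 15 15 15 15  9  3  3 21 22 33 88 91 91]
0.475 [ 3  3  4  3 13 15 15 14 13 11  3  4 21 22 33 89 91 89]
0.525 [16 16 15 50 51 11 12 57 11 12  4  3  4 28 33 33 32 30]
0.575 [15 16 16 51 51 10 11 46 11 10  3  4  4 28 33 50 61 62]
0.625 [ 15  16  15  51  51  64  66  69  60  56   3   3   3   3  33 290 301 121]
0.675 [16 15 16 52 51 43 58 66 49 43  3  4  3  3 33 50 50 51]
0.725 [ 15  15  14  50  22  16   3   3   3   3   3   3   3   3  32 102  32  32]
0.775 [  4   3   3  19  19  17   3  14  60  85  84  85  64  51  98 103  32   0]
[[ 0.92   0.392 -0.   ]
 [ 0.392 -0.92   0.001]
 [-0.    -0.001 -1.   ]] [ 0.24490523 -0.57471338  0.22196466]
rotvec [-9.24178815e-04 -5.81020725e-04 -1.16795337e+00]
[0.637, -0.114, 0.2] [ 541.3 -270.1   22.2]
[0.438, 0.02, 0.2] [ 410.8 -471.4   22.4]
[0.634, 0.085, 0.2] [ 616.6 -454.3   22.4]
```

```bash
python3 - <<'E'
from h import *
for n,pts in(('side0',[(175,68),(180,52),(188,50),(175,100)]),('scene0',[(467,357),(472,335),(445,310),(425,303),(460,385)])):
    c=load(n)
    for p in pts: print(n,p,world(c,*p).round(3))
E
```

```text
side0 (175, 68) [ 0.252 -0.441  0.171]
side0 (180, 52) [-0.545 -0.816 -0.048]
side0 (188, 50) [ 0.235 -0.41   0.21 ]
side0 (175, 100) [ 0.275 -0.443  0.101]
scene0 (467, 357) [ 0.235 -0.453  0.179]
scene0 (472, 335) [ 0.24  -0.451  0.201]
scene0 (445, 310) [ 0.438 -0.36   0.02 ]
scene0 (425, 303) [ 0.234 -0.407  0.215]
scene0 (460, 385) [ 0.225 -0.455  0.154]
```

Emit:
apply_moves(
  steps=[
    [0,0,0,0,0,-98,1],
    [0,0,0,0,0,-98,1],
    [0,0,0,0,0,-98,1],
    [0,0,0,222,-74,-98,0.4],
    [0,0,0,222,-74,-98,0.4],
    [0,0,0,222,-74,-98,0.4],
    [0,0,0,222,-74,-98,0.4],
    [0,0,0,222,-74,-98,0.4],
    [0,0,0,222,-74,-98,0.4],
    [0,0,-1.168,541,-270,22,0.4],
    [0,0,-1.168,541,-270,22,0.4],
    [0,0,-1.168,541,-270,22,0.4],
    [0,0,-1.168,541,-270,22,0.4],
    [0,0,-1.168,541,-270,22,0.4],
    [0,0,-1.168,541,-270,22,0.4],
    [0,0,-1.168,541,-270,22,0.4],
    [0,0,-1.168,541,-270,22,0.4],
    [0,0,-1.168,541,-270,22,0.4],
    [0,0,-1.168,541,-270,22,0.4],
    [0,0,-1.168,541,-270,22,0.4],
  ],
)

```text
time: 1.82
ee_pos: [0.6377, -0.1085, 0.1982]
eef_rot: [0.704, 0.71, 0.0, -0.002]
ft_force: [-0.1, 0.5, 0.5]
width: 0.0607
grip_force: 0.0
```

```bash
python3 - <<'E'
from h import *
c=snap('wrist','wrist1');s=r.read_state();print(s['time'],s['ee_pos'],R.from_quat(s['eef_rot']).as_matrix().round(3),s['joint_positions'].round(2),s['width'],c['position'])
E
```

```text
1.8667 [ 0.63707545 -0.11186609  0.19914122] [[-0.004  1.    -0.002]
 [ 1.     0.004  0.002]
 [ 0.002 -0.002 -1.   ]] [ 0.48  0.44 -0.52  1.41  0.22  1.35 -0.04] 0.06087651589813975 [ 0.63760189 -0.04158352  0.36034352]
```

View pics/wrist1.png

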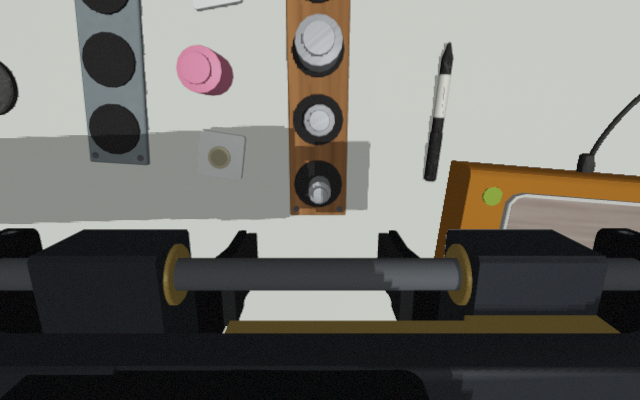

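```bash
python3 - <<'E'
from h import *
c=load('wrist1')
for k,p,z in(('d',(319,184),.054),('c',(319,119),.058),('a',(320,38),.066),('g4',(115,128.5),.012),('g3',(109,59.5),.012),('seatd',(318,184),.012)): print(k,(world(c,*p,z)*1e3).round(1),world(c,*p)[2].round(4))
E
```

```text
d [ 639.  -103.9   54. ] 0.0443
c [638.4 -46.2  58. ] 0.0584
a [638.5  16.3  66. ] 0.0652
g4 [435. -58.  12.] 0.0124
g3 [438.1   6.3  12. ] 0.012
seatd [ 638.1 -112.5   12. ] 0.0438
```

Emit:
apply_moves(
  steps=[
    [0,0,0,1,1.5,60,0.4],
    [0,0,0,1,1.5,120,0.4],
    [0,0,0,1,1.5,150,0.4],
    [0,0,0,1,1.5,150,0.4],
    [0,0,0,1,1.5,165,0.4],
    [0,0,0,1,1.5,175,0.4],
    [0,0,0,1,1.5,183,0.4],
    [0,0,0,1,1.5,183,0.4],
    [0,0,0,1,1.5,183,0.4],
    [0,0,0,1,1.5,183,0.4],
  ],
)

```text
time: 2.7
ee_pos: [0.6395, -0.1137, 0.0193]
eef_rot: [0.707, 0.707, 0.001, 0.001]
ft_force: [-0.2, 0.8, -1.0]
width: 0.0608
grip_force: 0.0
```

Emit:
apply_moves(
  steps=[
    [0,0,0,0,0,0,-1],
    [0,0,0,0,0,0,-1],
    [0,0,0,0,0,0,-1],
    [0,0,0,0,0,0,-1],
    [0,0,0,0,0,0,-1],
    [0,0,0,0,0,0,-1],
    [0,0,0,0,0,0,-1],
    [0,0,0,0,0,0,-1],
  ],
  force=30,
)

```text
time: 3.37
ee_pos: [0.6384, -0.1135, 0.0175]
eef_rot: [0.707, 0.707, -0.0, 0.0]
ft_force: [1.5, 0.8, -0.1]
width: 0.0209
grip_force: 30.0
```

Emit:
apply_moves(
  steps=[
    [0,0,0,0,0,-10,-1],
    [0,0,0,0,0,-30,-1],
    [0,0,0,0,0,-55,-1],
    [0,0,0,0,0,-80,-1],
    [0,0,0,0,0,-105,-1],
    [0,0,0,15,-12,-110,-1],
    [0,0,0,40,-30,-110,-1],
    [0,0,0,70,-53,-110,-1],
    [0,0,0,100,-76,-110,-1],
    [0,0,0,130,-99,-110,-1],
    [0,0,0,160,-122,-110,-1],
    [0,0,0,190,-146,-110,-1],
    [0,0,0,218,-168,-110,-1],
    [0,0,0,240,-185,-110,-1],
    [0,0,0,250.5,-193.5,-110,-1],
    [0,0,0,250.5,-193.5,-110,-1],
    [0,0,0,250.5,-193.5,-105,-1],
    [0,0,0,250.5,-193.5,-100,-1],
  ],
)

```text
time: 4.87
ee_pos: [0.446, 0.1358, 0.1175]
eef_rot: [0.708, 0.707, 0.0, 0.001]
ft_force: [-0.7, -0.9, -1.1]
width: 0.0208
grip_force: 30.0
```

Emit:
apply_moves(
  steps=[
    [0,0,0,0,0,25,-1],
    [0,0,0,0,0,55,-1],
    [0,0,0,0,0,78,-1],
    [0,0,0,0,0,88,-1],
    [0,0,0,0,0,93,-1],
    [0,0,0,0,0,96,-1],
    [0,0,0,0,0,98,-1],
    [0,0,0,0,0,99,-1],
    [0,0,0,0,0,99.5,-1],
    [0,0,0,0,0,100,-1],
    [0,0,0,0,0,100,-1],
    [0,0,0,0,0,100,-1],
  ],
)

```text
time: 5.87
ee_pos: [0.4451, 0.137, 0.0179]
eef_rot: [0.707, 0.707, 0.0, 0.0]
ft_force: [0.6, 0.4, -1.0]
width: 0.0215
grip_force: 30.0
```

```bash
python3 - <<'E'
from h import *
c=snap('scene','scene1');s=r.read_state();print(s['time'],s['ee_pos'],s['ft_force'])
cv2.imwrite('pics/crop1.png',cv2.resize(cv2.imread('pics/scene1.png')[140:260,190:390],None,fx=4,fy=4,interpolation=cv2.INTER_CUBIC))
E
```

```text
5.9167 [0.44506489 0.13697283 0.01781122] [-1.29648371 -0.87268233 -1.57823006]
```

View pics/crop1.png

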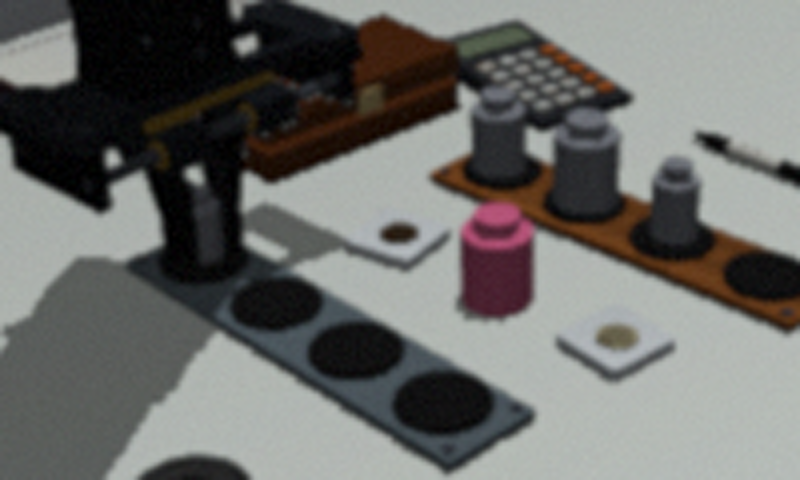

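Emit:
apply_moves(
  steps=[
    [0,0,0,0,0,0.7,-1],
    [0,0,0,0,0,0.7,-1],
    [0,0,0,0,0,0.7,0.4],
    [0,0,0,0,0,0.7,0.4],
    [0,0,0,0,0,0.7,0.4],
    [0,0,0,0,0,0.7,0.4],
    [0,0,0,0,0,0.7,0.4],
    [0,0,0,0,0,-20,0.4],
    [0,0,0,0,0,-60,0.4],
    [0,0,0,0,0,-100,0.4],
    [0,0,0,-20,21,-100,0.4],
    [0,0,0,-46,48,-100,0.4],
    [0,0,0,-72,75,-100,0.4],
    [0,0,0,-98,103,-100,0.4],
    [0,0,0,-124,130,-100,0.4],
    [0,0,0,-150,157,-100,0.4],
    [0,0,0,-172,180,-100,0.4],
    [0,0,0,-183.5,192.5,-100,0.4],
    [0,0,0,-183.5,192.5,-100,0.4],
    [0,0,0,-183.5,192.5,-70,0.4],
  ],
)

```text
time: 7.58
ee_pos: [0.6411, -0.0469, 0.0921]
eef_rot: [0.708, 0.706, 0.003, 0.003]
ft_force: [1.4, 0.6, 0.3]
width: 0.0608
grip_force: 0.0
```

```bash
python3 - <<'E'
from h import *
c=snap('scene','scene2');s=r.read_state();print(s['time'],s['ee_pos'],s['width'])
cv2.imwrite('pics/crop2.png',cv2.resize(cv2.imread('pics/scene2.png')[140:260,210:410],None,fx=4,fy=4,interpolation=cv2.INTER_CUBIC))
E
```

```text
7.6333 [ 0.63599174 -0.04618481  0.08284422] 0.060788809768280834
```

View pics/crop2.png

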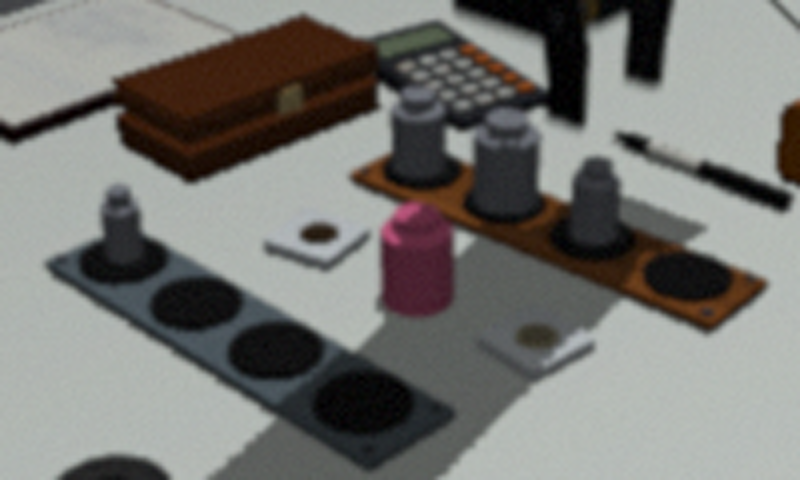

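Emit:
apply_moves(
  steps=[
    [0,0,0,0,0,20,0.4],
    [0,0,0,0,0,40,0.4],
    [0,0,0,0,0,55,0.4],
    [0,0,0,0,0,64,0.4],
    [0,0,0,0,0,69,0.4],
    [0,0,0,0,0,69,0.4],
    [0,0,0,0,0,69,0.4],
    [0,0,0,0,0,69,0.4],
    [0,0,0,0,0,69,-1],
    [0,0,0,0,0,69,-1],
    [0,0,0,0,0,69,-1],
    [0,0,0,0,0,69,-1],
    [0,0,0,0,0,69,-1],
    [0,0,0,0,0,69,-1],
    [0,0,0,0,0,69,-1],
  ],
  force=30,
)

```text
time: 8.88
ee_pos: [0.6375, -0.0465, 0.0186]
eef_rot: [0.707, 0.707, 0.0, 0.0]
ft_force: [-0.4, 0.2, -0.0]
width: 0.0273
grip_force: 30.0
```

```bash
python3 - <<'E'
from h import *
A=load('scene2')
print((world(A,(118+.5)/4-.5+210,(192+.5)/4-.5+140,.054)*1e3).round(1))
E
```

```text
[444.9 135.9  54. ]
```

Emit:
apply_moves(
  steps=[
    [0,0,0,0,0,-10,-1],
    [0,0,0,0,0,-30,-1],
    [0,0,0,0,0,-55,-1],
    [0,0,0,0,0,-80,-1],
    [0,0,0,0,0,-105,-1],
    [0,0,0,7,-12,-110,-1],
    [0,0,0,20,-33,-110,-1],
    [0,0,0,38,-63,-110,-1],
    [0,0,0,56,-93,-110,-1],
    [0,0,0,74,-123,-110,-1],
    [0,0,0,92,-153,-110,-1],
    [0,0,0,107,-178,-110,-1],
    [0,0,0,116,-192,-110,-1],
    [0,0,0,118.5,-196.5,-110,-1],
    [0,0,0,118.5,-196.5,-110,-1],
    [0,0,0,118.5,-196.5,-110,-1],
    [0,0,0,118.5,-196.5,-80,-1],
    [0,0,0,118.5,-196.5,-50,-1],
    [0,0,0,118.5,-196.5,-25,-1],
    [0,0,0,118.5,-196.5,-15,-1],
  ],
)

```text
time: 10.55
ee_pos: [0.4399, 0.071, 0.0305]
eef_rot: [0.708, 0.707, -0.001, -0.002]
ft_force: [-0.5, -0.4, -1.4]
width: 0.027
grip_force: 30.0
```

Emit:
apply_moves(
  steps=[
    [0,0,0,0,0,8,-1],
    [0,0,0,0,0,12,-1],
    [0,0,0,0,0,14,-1],
    [0,0,0,0,0,14.7,-1],
    [0,0,0,0,0,15.2,-1],
    [0,0,0,0,0,15.6,-1],
    [0,0,0,0,0,15.6,-1],
    [0,0,0,0,0,15.6,-1],
  ],
)

```text
time: 11.22
ee_pos: [0.4414, 0.0719, 0.0185]
eef_rot: [0.707, 0.707, 0.0, 0.001]
ft_force: [0.1, -0.6, 1.5]
width: 0.0268
grip_force: 30.0
```

Emit:
apply_moves(
  steps=[
    [0,0,0,0,0,0,0.4],
    [0,0,0,0,0,0,0.4],
    [0,0,0,0,0,0,0.4],
    [0,0,0,0,0,0,0.4],
    [0,0,0,0,0,0,0.4],
    [0,0,0,0,0,-20,0.5],
    [0,0,0,0,0,-60,0.6],
    [0,0,0,0,0,-100,0.6],
    [0,0,0,-6,20,-100,0.6],
    [0,0,0,-15,52,-100,0.6],
    [0,0,0,-24,85,-100,0.6],
    [0,0,0,-33,118,-100,0.6],
    [0,0,0,-42,150,-100,0.6],
    [0,0,0,-50,178,-100,0.6],
    [0,0,0,-55,195.5,-100,0.6],
    [0,0,0,-55,195.5,-100,0.6],
    [0,0,0,-55,195.5,-85,0.6],
    [0,0,0,-55,195.5,-70,0.6],
    [0,0,0,-55,195.5,-70,0.6],
    [0,0,0,-55,195.5,-70,0.6],
  ],
)

```text
time: 12.88
ee_pos: [0.6354, 0.0171, 0.0874]
eef_rot: [0.707, 0.707, -0.001, -0.001]
ft_force: [0.2, 0.8, 0.0]
width: 0.0696
grip_force: 0.0
```

```bash
python3 - <<'E'
from h import *
c=snap('scene','scene3');s=r.read_state();print(s['time'],s['ee_pos'],s['width'])
cv2.imwrite('pics/crop3.png',cv2.resize(cv2.imread('pics/scene3.png')[140:260,210:410],None,fx=4,fy=4,interpolation=cv2.INTER_CUBIC))
E
```

```text
12.9333 [0.63612099 0.01720209 0.08840793] 0.06991017406680056
```

View pics/crop3.png

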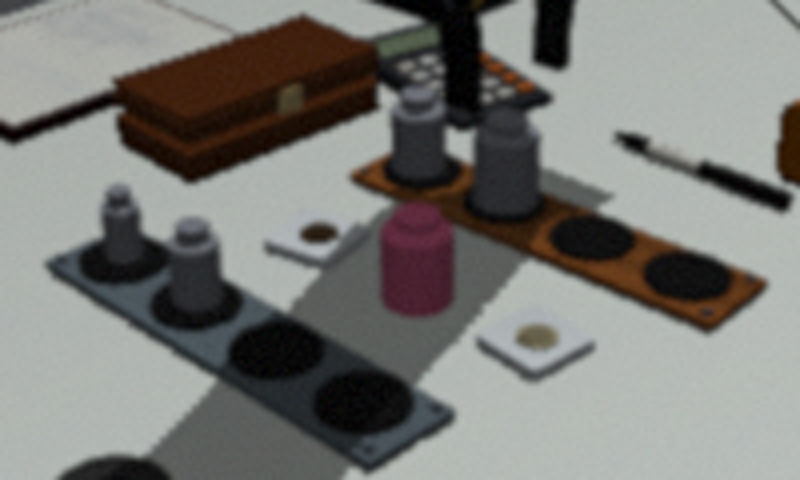

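Emit:
apply_moves(
  steps=[
    [0,0,0,0,0,20,0.6],
    [0,0,0,0,0,40,0.6],
    [0,0,0,0,0,55,0.6],
    [0,0,0,0,0,64,0.6],
    [0,0,0,0,0,69,0.6],
    [0,0,0,0,0,69,0.6],
    [0,0,0,0,0,69,0.6],
    [0,0,0,0,0,69,0.6],
    [0,0,0,0,0,69,-1],
    [0,0,0,0,0,69,-1],
    [0,0,0,0,0,69,-1],
    [0,0,0,0,0,69,-1],
    [0,0,0,0,0,69,-1],
    [0,0,0,0,0,69,-1],
    [0,0,0,0,0,69,-1],
  ],
  force=40,
)

```text
time: 14.18
ee_pos: [0.6365, 0.017, 0.0191]
eef_rot: [0.707, 0.707, 0.0, 0.0]
ft_force: [0.4, 0.7, -0.1]
width: 0.0389
grip_force: 40.0
```

Emit:
apply_moves(
  steps=[
    [0,0,0,0,0,-10,-1],
    [0,0,0,0,0,-30,-1],
    [0,0,0,0,0,-55,-1],
    [0,0,0,0,0,-80,-1],
    [0,0,0,0,0,-105,-1],
    [0,0,0,-1,-12,-110,-1],
    [0,0,0,-2,-33,-110,-1],
    [0,0,0,-3,-63,-110,-1],
    [0,0,0,-5,-93,-110,-1],
    [0,0,0,-7,-123,-110,-1],
    [0,0,0,-8,-153,-110,-1],
    [0,0,0,-9,-180,-110,-1],
    [0,0,0,-10,-194,-110,-1],
    [0,0,0,-10.5,-199,-110,-1],
    [0,0,0,-10.5,-199,-110,-1],
    [0,0,0,-10.5,-199,-110,-1],
    [0,0,0,-10.5,-199,-80,-1],
    [0,0,0,-10.5,-199,-50,-1],
    [0,0,0,-10.5,-199,-25,-1],
    [0,0,0,-10.5,-199,-15,-1],
  ],
)

```text
time: 15.85
ee_pos: [0.4364, 0.0069, 0.031]
eef_rot: [0.707, 0.707, -0.001, -0.002]
ft_force: [-0.9, -0.0, -3.8]
width: 0.0388
grip_force: 40.0
```

Emit:
apply_moves(
  steps=[
    [0,0,0,0,0,8,-1],
    [0,0,0,0,0,12,-1],
    [0,0,0,0,0,14,-1],
    [0,0,0,0,0,14.7,-1],
    [0,0,0,0,0,15.2,-1],
    [0,0,0,0,0,15.6,-1],
    [0,0,0,0,0,15.6,-1],
    [0,0,0,0,0,15.6,-1],
  ],
)

```text
time: 16.52
ee_pos: [0.438, 0.0064, 0.019]
eef_rot: [0.707, 0.707, 0.0, 0.001]
ft_force: [0.5, -0.1, 0.4]
width: 0.039
grip_force: 40.0
```

Emit:
apply_moves(
  steps=[
    [0,0,0,0,0,0,0.6],
    [0,0,0,0,0,0,0.6],
    [0,0,0,0,0,0,0.6],
    [0,0,0,0,0,0,0.6],
    [0,0,0,0,0,0,0.6],
    [0,0,0,0,0,-20,0.6],
    [0,0,0,0,0,-60,0.6],
    [0,0,0,0,0,-100,0.6],
    [0,0,0,8,20,-100,0.6],
    [0,0,0,21,52,-100,0.6],
    [0,0,0,34,85,-100,0.6],
    [0,0,0,47,118,-100,0.6],
    [0,0,0,60,150,-100,0.6],
    [0,0,0,71,178,-100,0.6],
    [0,0,0,78.5,197,-100,0.6],
    [0,0,0,78.5,197,-100,0.6],
    [0,0,0,78.5,197,-85,0.6],
    [0,0,0,78.5,197,-70,0.6],
    [0,0,0,78.5,197,-70,0.6],
    [0,0,0,78.5,197,-70,0.6],
  ],
)

```text
time: 18.18
ee_pos: [0.6335, 0.0845, 0.0878]
eef_rot: [0.707, 0.707, -0.001, -0.0]
ft_force: [0.3, 1.0, 1.8]
width: 0.0693
grip_force: 0.0
```

```bash
python3 - <<'E'
from h import *
c=snap('scene','scene4');s=r.read_state();print(s['time'],s['ee_pos'],s['width'])
cv2.imwrite('pics/crop4.png',cv2.resize(cv2.imread('pics/scene4.png')[140:260,210:410],None,fx=4,fy=4,interpolation=cv2.INTER_CUBIC))
E
```

```text
18.2333 [0.63418292 0.08472909 0.08882148] 0.06974655125168469
```

View pics/crop4.png

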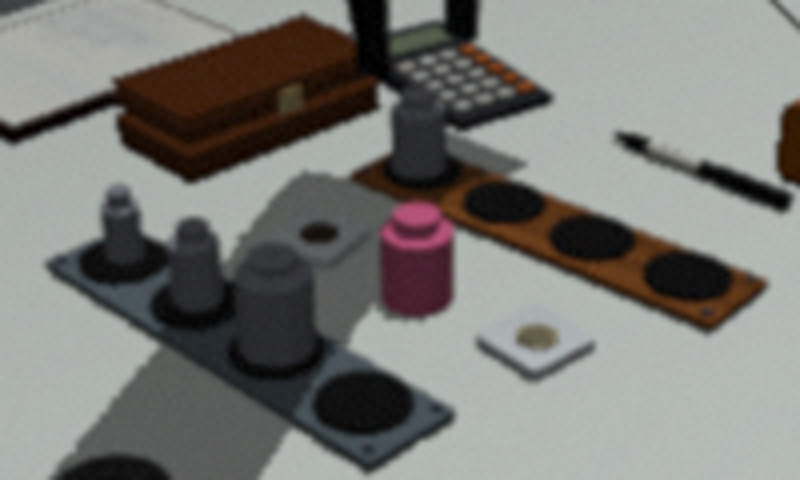

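Emit:
apply_moves(
  steps=[
    [0,0,0,0,0,20,0.6],
    [0,0,0,0,0,40,0.6],
    [0,0,0,0,0,55,0.6],
    [0,0,0,0,0,64,0.6],
    [0,0,0,0,0,69,0.6],
    [0,0,0,0,0,69,0.6],
    [0,0,0,0,0,69,0.6],
    [0,0,0,0,0,69,0.6],
    [0,0,0,0,0,69,-1],
    [0,0,0,0,0,69,-1],
    [0,0,0,0,0,69,-1],
    [0,0,0,0,0,69,-1],
    [0,0,0,0,0,69,-1],
    [0,0,0,0,0,69,-1],
    [0,0,0,0,0,69,-1],
  ],
  force=40,
)

```text
time: 19.48
ee_pos: [0.6344, 0.0849, 0.0194]
eef_rot: [0.707, 0.707, -0.0, 0.0]
ft_force: [0.0, 0.5, 0.1]
width: 0.0329
grip_force: 40.0
```

Emit:
apply_moves(
  steps=[
    [0,0,0,0,0,-10,-1],
    [0,0,0,0,0,-30,-1],
    [0,0,0,0,0,-55,-1],
    [0,0,0,0,0,-80,-1],
    [0,0,0,0,0,-105,-1],
    [0,0,0,-9,-12,-110,-1],
    [0,0,0,-24,-33,-110,-1],
    [0,0,0,-43,-60,-110,-1],
    [0,0,0,-63,-88,-110,-1],
    [0,0,0,-83,-116,-110,-1],
    [0,0,0,-103,-144,-110,-1],
    [0,0,0,-122,-171,-110,-1],
    [0,0,0,-135,-190,-110,-1],
    [0,0,0,-143,-200.5,-110,-1],
    [0,0,0,-143,-200.5,-110,-1],
    [0,0,0,-143,-200.5,-110,-1],
    [0,0,0,-143,-200.5,-80,-1],
    [0,0,0,-143,-200.5,-50,-1],
    [0,0,0,-143,-200.5,-25,-1],
    [0,0,0,-143,-200.5,-15,-1],
  ],
)

```text
time: 21.15
ee_pos: [0.4327, -0.0567, 0.0317]
eef_rot: [0.707, 0.708, -0.001, -0.002]
ft_force: [-1.0, -1.0, -2.4]
width: 0.0328
grip_force: 40.0
```

Emit:
apply_moves(
  steps=[
    [0,0,0,0,0,8,-1],
    [0,0,0,0,0,12,-1],
    [0,0,0,0,0,14,-1],
    [0,0,0,0,0,14.7,-1],
    [0,0,0,0,0,15.2,-1],
    [0,0,0,0,0,15.6,-1],
    [0,0,0,0,0,15.6,-1],
    [0,0,0,0,0,15.6,-1],
  ],
)

```text
time: 21.82
ee_pos: [0.4343, -0.0582, 0.0192]
eef_rot: [0.707, 0.707, 0.0, 0.001]
ft_force: [-0.8, -0.6, 1.2]
width: 0.0328
grip_force: 40.0
```

Seated; release, rise and back off outward over the wooden rack.

Emit:
apply_moves(
  steps=[
    [0,0,0,0,0,0,0.6],
    [0,0,0,0,0,0,0.6],
    [0,0,0,0,0,0,0.6],
    [0,0,0,0,0,0,0.6],
    [0,0,0,0,0,0,0.6],
    [0,0,0,0,0,-20,0.6],
    [0,0,0,0,0,-60,0.6],
    [0,0,0,0,0,-100,0.6],
    [0,0,0,0,30,-140,0.6],
    [0,0,0,0,70,-160,0.6],
    [0,0,0,0,110,-160,0.6],
    [0,0,0,0,150,-160,0.6],
    [0,0,0,0,190,-160,0.6],
    [0,0,0,0,200,-160,0.6],
    [0,0,0,0,200,-160,0.6],
    [0,0,0,0,200,-160,0.6],
  ],
)

```text
time: 23.15
ee_pos: [0.634, -0.0575, 0.1778]
eef_rot: [0.707, 0.707, -0.0, -0.001]
ft_force: [-1.1, 0.5, -1.0]
width: 0.0696
grip_force: 0.0
```

```bash
python3 - <<'E'
from h import *
c=snap('scene','scene5');s=r.read_state();print(s['time'],s['ee_pos'],s['width'])
cv2.imwrite('pics/crop5.png',cv2.resize(cv2.imread('pics/scene5.png')[140:260,210:410],None,fx=4,fy=4,interpolation=cv2.INTER_CUBIC))
E
```

```text
23.2 [ 0.63342732 -0.0577101   0.17825054] 0.06947744341084097
```

View pics/crop5.png

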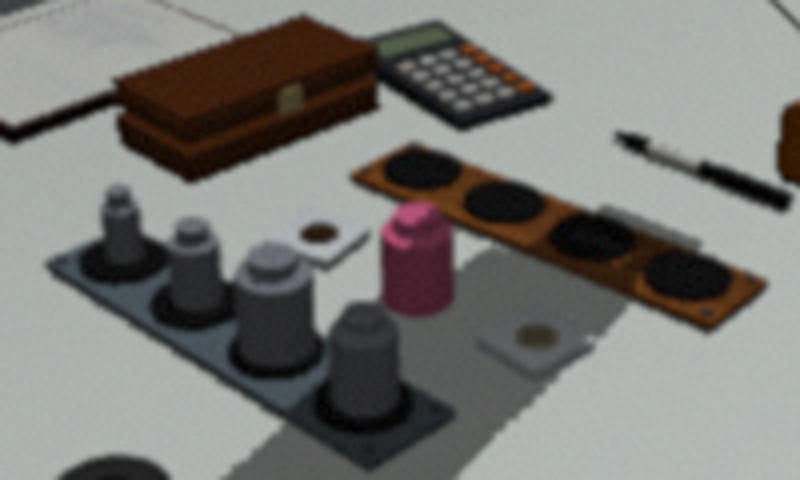

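```bash
python3 - <<'E'
from h import *
A=load('scene5')
for k,p,z in(('d',(118,192),.054),('c',(194,228),.058),('a',(274,254),.066),('b',(365,312),.062)):
    print(k,(world(A,(p[0]+.5)/4-.5+210,(p[1]+.5)/4-.5+140,z)*1e3).round(1))
print(r.close_job())
E
```

```text
d [444.9 135.9  54. ]
c [441.2  69.1  58. ]
a [441.    8.3  66. ]
b [436.4 -58.2  62. ]
the job is handed in; nothing more can be done
None
```

The four weights now stand upright on the grey rack in reverse order (d, c, a, b from the left); each measured within about 5 mm of the middle of its seat. The job was handed in at about 23 s of the 93 s allowed.

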